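Load a sample tube into the polarimeter

ROBOT

A 7-joint arm with a two-finger parallel gripper is mounted at the origin on a cart in front of the work surface, level with it; the furniture and walls round the work are solid. World frame = base frame: x ahead of the robot, y to its left, z up, the work surface at z = 0. Lengths are in m, angles in rad, forces in N, time in s.
With the tool pointing down it reaches from about 0.425 to 0.95 m from the base axis. Payload 4.7 kg.
Tool frame: the origin (TCP) lies between the finger pads; the fingertips stand 25 mm ahead of it and the grasp point (between the pads) lies 6 mm ahead of it; x points along the fingers, z is the direction in which the jaws open and shut, and the axes are right-handed (so a half turn about x gives the same grasp; the last joint's range is limited). The gripper opens to 85 mm and grips with 20 to 120 N. Pads are 22 mm wide; open, the fingers measure 114 mm over their backs; the gripper's body (76 mm by 85 mm) begins 54 mm behind the grasp point. The pads swing forward as they close: fully open they stand 13 mm farther back than shut.
Start: joints at [1.085, 0.469, -0.049, 1.532, 0.024, 1.141, -0.082], TCP at [0.298, -0.606, 0.256] pointing down, gripper open.
Joint ranges: [-2.59, 2.59], [-0.33, 1.99], [-1.39, 1.29], [0.1, 2.45], [-1.04, 4.18], [0.21, 1.99], [-2.66, 2.66]. Speed limits (rad/s): [2.57, 2.57, 3.14, 3.14, 3.14, 3.14, 3.14].

INTERFACE

Orientations are given as a 3x3 rotation matrix whose columns are the frame's x, y, z axes.
In Python, from rig import * gives the robot as it stands. Calls block until the motion is done:
- movep(position, orientation): joint-space move of the TCP to a pose.
- move_l(position, attitude=None, feed=0.15, until_force=None): straight line of the TCP; attitude=None keeps the orientation; feed is the mean speed in m/s. With until_force (N) it stops when the force on the tool has changed by that much, and returns True; else False.
- move_joints(angles): joint-space move.
- command_gripper(opening, newtons=None): finger opening in m; newtons is the grip in N (None keeps the last); returns when the fingers have stopped.
- sleep(seconds).
- inverse_kinematics(position, orientation): joint angles nearest the present ones, or None.
- sense(): the state.
- camera(name): name is "scene" or "top" or "wrist"; returns (picture, depth): 400x640x3 uint8, red, green, blue; 400x640 float32, m along the optical axis (not along the pixel's ray), 0 where there is no reading.
- camera_params(name): a dict with "K" (3x3 intrinsics, pixels), "dist" ([k1, k2, p1, p2, k3] as OpenCV has them; the pictures are not rectified), "position" and "rotation" of the camera in the world; the wrist camera has in their place "tool_from_camera" (4x4, takes a point from camera to tool coordinates, whose origin is the TCP and whose axes are the tool frame's). Camera axes: x right, y down, z forward; pixel columns grow to the right and rows downward; lengths in m; the calibration is good to about 2 mm. A picture is of the moment at which its call begins: read the wrist's pose just before it. camera_params takes no time and is no camera call.
A pose or a line that the arm cannot do raises Unreachable and nothing moves.
- finish_job(): hands the job in, once; it reports no verdict.
The state is a dict: "time_s": time; "joint_pos": joint angles; "qd": joint speeds; "joint_efforts": joint torques, N m; "position": TCP position; "tcp_rot": TCP orientation; "wrist_force": force on the tool from outside, world axes, zero at the start; "ft_torque": the same for the moment, N m; "finger_gap": finger opening in m.
Only numpy, scipy, OpenCV 4.12 (cv2) and the standard library are available. Lean on these libraries where they do the work, as an engineer would, in place of code of your own. Each camera call takes 0.05 s, during which the arm holds its last target.

TASK

The sample with the blue caps is next for the polarimeter. Lay that glass tube in the V-groove of the open sample chamber, slide it gently along the groove into the sleeve until its end rests against the window stop, then shut the lid fully. Glass: do not drop or bang it, and leave the black-capped tube lying in the rack.

Things in the scene. Friction and masses are not known exactly. Their poses are not given: they have to be found in the camera images.
- polarimeter: White bench instrument, fixed, 210 (x) x 340 (y) mm, top face at z 89 mm. Origin: centre of its underside; x to its rear, y to its left along the groove, z up. Open sample chamber: dark recess, x -97 to +50, y -75 to +130 mm, floor at z 30. An aluminium 90-degree V-groove runs along y at x -45; its shoulders (39 mm wide in all) end at z 51; a tube laid in it has its axis at z 60.5.
- stop (a point): Centre of the flat window stop, on the tube axis, at the right (-y) end of the groove, inside the sleeve; axes as the polarimeter's. Only the tube's weight times friction (about 1 to 2 N) resists the slide; the stop is rigid, so meet it slowly (30 mm/s or less) and stop pushing on contact.
- mouth (a point): Centre of the sleeve's mouth, on the tube axis, 40 mm to the +y side of the stop. From here to the stop the groove runs inside a roofed sleeve, 41 mm wide, roof underside at z 81.5 mm, its top flush with the case. The open chamber reaches 205 mm from the mouth towards +y: lay the tube there and push its rear end.
- home (a point): Where the tube's centre lies when it is fully home: on the groove's axis, 68 mm to the +y side of the stop; axes as the polarimeter's. The tube slides along -y to reach it.
- lid (a joint): Angle of the grey flat lid in rad: 0 shut, flat on the case; 1.6 to 1.95 at the start (standing or leaning back). Lid 167 mm from hinge to front edge, 221 mm wide, 8 mm thick, with a 10 mm finger lip on the front edge. The stiff hinge stays where it is left (0.1 to 0.6 N m to move): push the upper edge forward from behind, then press the lid down.
- lid_edge (a point): Middle of the lid's front edge, on its outer face (the upper face when shut); it is the top edge while the lid stands open.
- lid_hinge (a point): Point of the hinge axis behind lid_edge. The axis runs along the polarimeter's y, at the case top (z 89 mm), 100 mm behind the groove.
- tube_blue: Glass sample tube with knurled BLUE screw caps: 136 mm long, along its own y, about 0.14 kg. Glass 18 mm across (grip it here, at the middle); caps 32 mm across, 18 mm long, at both ends. Origin: its centre, on its axis. A 25 mm bulge lies 28 to 44 mm from the centre towards +y; either way round is right. In the groove the fingertips must stay less than 8 mm below the tube's axis.
- tube_black: The same tube with BLACK caps, a bystander in the rack's other place.
- rack: White plastic rack fixed to the bench, 130 (x) x 118 (y) x 35 mm, for two tubes lying along its x in V saddles at y +36 and -36 mm, their axes at z 45 mm; between the saddles it is open down to the base plate at z 8 mm. Origin: centre of its underside.

How it is judged:
On the way, in this order (a step that is already met when the one before it is completed fails the run):
1. the blue-capped tube lies down in the groove, not yet home, with the lid still open (y of tube_blue in the frame of home between 0.01 and 0.13 m and x of tube_blue in the frame of home between -0.004 and 0.004 m and z of tube_blue in the frame of home below 0.004 m and angle between the y axis of tube_blue and the y axis of home, either way round below 0.05 rad and value of joint lid above 1 rad), for 0.2 s.
2. the tube has been slid along the groove to the stop (gap under 2 mm) (y of tube_blue in the frame of home between -0.003 and 0.002 m and z of tube_blue in the frame of home below 0.004 m and angle between the y axis of tube_blue and the y axis of home, either way round below 0.04 rad), for 0.2 s.
At the end, for the whole second after the job is handed in: The blue-capped tube lies still in the groove (within 3 mm sideways and in height, 0.04 rad along it) with its end against the window stop (gap under 2 mm), the lid is shut (under 0.05 rad, about 8 mm at its front edge), and the black-capped tube lies where it lay in the rack (within 20 mm) (y of tube_blue in the frame of home between -0.003 and 0.002 m and x of tube_blue in the frame of home between -0.003 and 0.003 m and z of tube_blue in the frame of home between -0.003 and 0.003 m and angle between the y axis of tube_blue and the y axis of home, either way round below 0.04 rad and linear speed of tube_blue below 0.01 m/s and value of joint lid below 0.05 rad and distance of tube_black from where it was at the start of the episode below 0.02 m); the robot touches nothing.
It fails at once if the blue-capped tube is banged or forced against the polarimeter (over 60 N) (contact force between tube_blue and polarimeter above 60 N).
It fails at once if the blue-capped tube is dropped or thrown into the groove (faster than 0.4 m/s within 20 mm of lying in it) (z of tube_blue in the frame of home below 0.02 m and x of tube_blue in the frame of home between -0.03 and 0.03 m and y of tube_blue in the frame of home between -0.02 and 0.13 m and linear speed of tube_blue above 0.4 m/s).
It fails at once if the blue-capped tube falls to the bench (its centre below 30 mm) (height (world z) of tube_blue below 0.03 m).
It fails at once if the black-capped tube is taken out of place or knocked (moved over 30 mm) (distance of tube_black from where it was at the start of the episode above 0.03 m).
It also fails if it takes over 59 s, if anything falls off the work surface, if the arm or the gripper's body presses on something with over 40 N, if the wrist force passes 120 N, or if a joint passes its speed limit or range.

## Working session

There is one attempt and no reset: what is moved stays moved. The work goes in short steps, each a Python script; the robot and the scene stay as the last script left them, time stands still between calls to the robot, and variables do not carry over. Pictures are saved under pics/ and viewed, and the job is handed in when it is done.

```bash
mkdir -p pics; ls; python3 - <<'E'
from rig import *
import cv2,numpy as np
for n in ["scene","top"]:
    im,d=camera(n); cv2.imwrite(f"pics/{n}0.png",im[:,:,::-1]); np.save(f"pics/{n}0.npy",d)
    p=camera_params(n); print(n,p)
print(sense()["time_s"])
E
```

```text
pics
scene {'K': array([[447.42112921,   0.        , 318.91708685],
       [  0.        , 447.42112921, 191.60002475],
       [  0.        ,   0.        ,   1.        ]]), 'dist': array([-0.06156777,  0.        ,  0.        ,  0.        ,  0.        ]), 'position': array([0.02221144, 0.62901797, 0.58127523]), 'rotation': array([[-0.82541813, -0.29848217,  0.47915896],
       [-0.56413835,  0.4048497 , -0.71961423],
       [ 0.02080466, -0.86429458, -0.50255552]])}
top {'K': array([[383.76059585,   0.        , 321.83965912],
       [  0.        , 383.76059585, 200.69553742],
       [  0.        ,   0.        ,   1.        ]]), 'dist': array([-0.07495058,  0.        ,  0.        ,  0.        ,  0.        ]), 'position': array([ 0.42531842, -0.02558218,  1.01565127]), 'rotation': array([[-0.01961632, -0.99839841,  0.05306416],
       [-0.99970704,  0.01883403, -0.01520249],
       [ 0.01417873, -0.05334683, -0.99847538]])}
0.1
```

View pics/scene0.png

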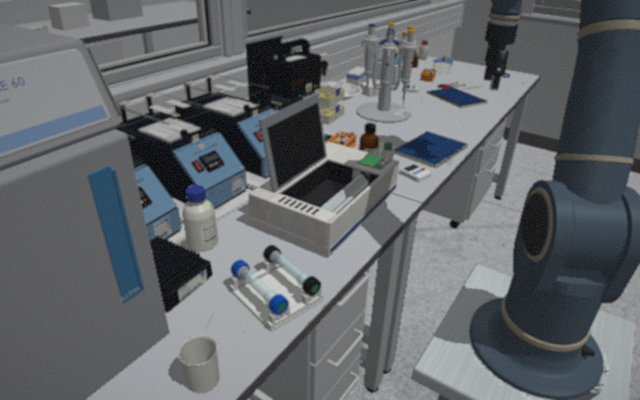

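View pics/top0.png

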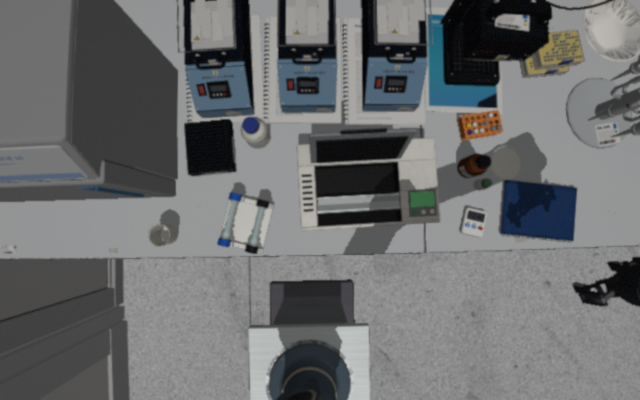

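Top view: the rack is at about (245,222), with the blue tube on the left (232,222) and the black one on the right. The polarimeter is at about (368,180), with its lid open toward the top. I'll enlarge both.

```bash
python3 - <<'E'
import cv2,numpy as np
im=cv2.imread("pics/top0.png")
a=im[120:240,290:450]; cv2.imwrite("pics/c1.png",cv2.resize(a,None,fx=5,fy=5,interpolation=cv2.INTER_CUBIC))
a=im[180:260,205:285]; cv2.imwrite("pics/c2.png",cv2.resize(a,None,fx=7,fy=7,interpolation=cv2.INTER_CUBIC))
E
```

```text
(no output)
```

View pics/c1.png

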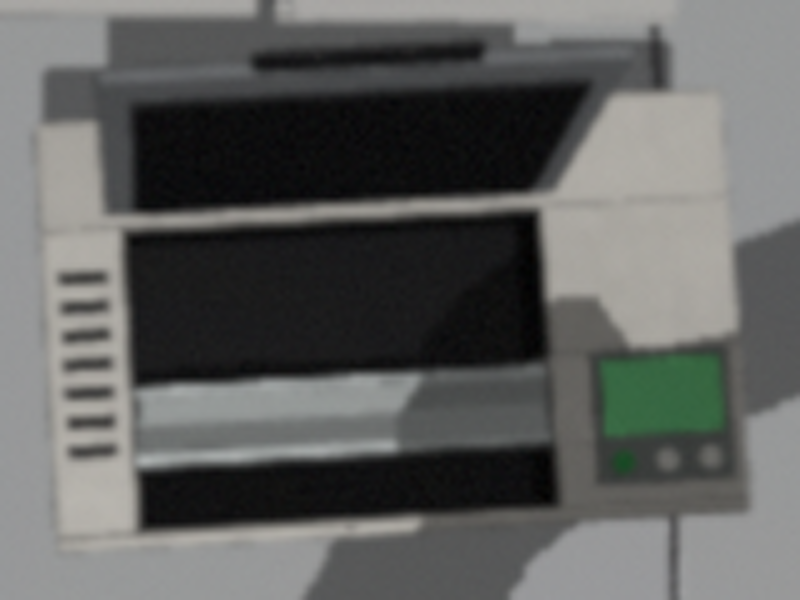

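View pics/c2.png

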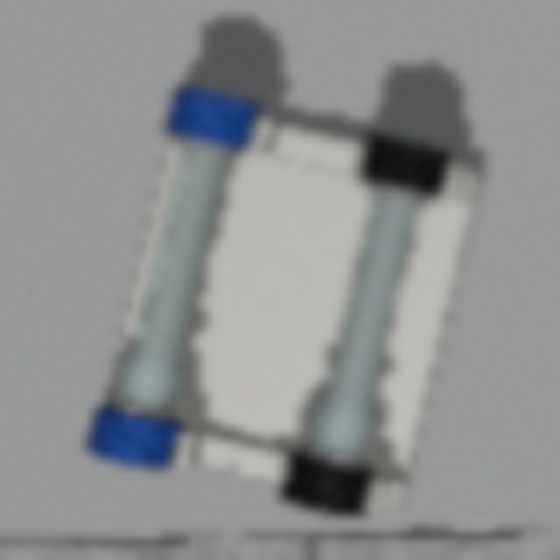

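```bash
cat > h.py <<'E'
import numpy as np, cv2
from scipy.optimize import least_squares
def ray(p,uv,pos,R):
    n=cv2.undistortPoints(np.array(uv,float).reshape(-1,1,2),p["K"],p["dist"]).reshape(-1,2)
    return (np.c_[n,np.ones(len(n))])@R.T
def onz(p,uv,z,pos=None,R=None):
    pos=p["position"] if pos is None else pos; R=p["rotation"] if R is None else R
    d=ray(p,uv,pos,R); z=np.broadcast_to(z,len(d)); return pos+d*((z-pos[2])/d[:,2])[:,None]
def fit2(model,world):
    # planar rigid fit model->world
    f=lambda s:(np.c_[model[:,0]*np.cos(s[2])-model[:,1]*np.sin(s[2])+s[0],model[:,0]*np.sin(s[2])+model[:,1]*np.cos(s[2])+s[1]]-world).ravel()
    best=min((least_squares(f,[world[:,0].mean(),world[:,1].mean(),a]) for a in (-1.5,0,1.5,3)),key=lambda r:r.cost)
    return best.x,best.fun.reshape(-1,2)
def tf(s,m):
    m=np.atleast_2d(m);c,sn=np.cos(s[2]),np.sin(s[2]); return np.c_[m[:,0]*c-m[:,1]*sn+s[0],m[:,0]*sn+m[:,1]*c+s[1]]
E
python3 - <<'E'
from rig import *
from h import *
np.set_printoptions(precision=4,suppress=True)
p=camera_params("top")
cp=lambda u,s,o:(np.array(u)+.5)/s-.5+np.array(o)
m=np.array([[-.097,.13],[-.097,-.075],[.05,-.075],[.05,.13],[-.105,.17],[-.105,-.17],[.105,.17]])
w=onz(p,cp([[140,528],[557,503],[540,210],[127,235],[60,548],[748,510],[38,125]],5,[290,120]),.089)
s,r=fit2(m[:],w[:,:2]);print(s);print(r)
# tubes: cap outer-face centres (approx top centre z~0.055)
blue=onz(p,cp([[218,90],[130,465]],7,[205,180]),.045); blk=onz(p,cp([[405,140],[320,508]],7,[205,180]),.045)
for t in (blue,blk): print(t,t.mean(0),np.linalg.norm(t[0]-t[1]),np.degrees(np.arctan2(*(t[0]-t[1])[[1,0]])))
E
```

```text
[ 0.5158 -0.1544  0.0357]
[[-0.0014  0.0004]
 [-0.002  -0.0019]
 [ 0.0015 -0.0005]
 [ 0.0032  0.002 ]
 [-0.002   0.0014]
 [-0.0012 -0.003 ]
 [ 0.0019  0.0016]]
[[0.502  0.1778 0.045 ]
 [0.3671 0.2109 0.045 ]] [0.4346 0.1943 0.045 ] 0.1389028655641546 -13.802996389025378
[[0.4826 0.11   0.045 ]
 [0.3506 0.1424 0.045 ]] [0.4166 0.1262 0.045 ] 0.13592401742840834 -13.76647998966658
```

```bash
python3 - <<'E'
from rig import *
from h import *
np.set_printoptions(precision=3,suppress=True)
for n,pts in (("top",[[369,131],[400,130],[330,136],[305,85],[305,105],[395,85],[395,105],[395,60],[250,131],[475,40],[340,190],[310,180],[430,150],[472,165],[232,200],[228,225],[205,150],[350,120],[300,22],[310,60]]),("scene",[[262,118],[318,97],[325,155],[275,190],[272,115],[320,105],[300,140]])):
    p=camera_params(n); d=np.load(f"pics/{n}0.npy")
    r=ray(p,pts,None,p["rotation"])
    for q,rr in zip(pts,r):
        dd=np.median(d[q[1]-1:q[1]+2,q[0]-1:q[0]+2]); print(n,q,p["position"]+rr*dd,dd)
p=camera_params("top"); d=np.load("pics/top0.npy")
v,u=np.mgrid[0:400:1,0:640:1]; r=ray(p,np.c_[u.ravel(),v.ravel()],None,p["rotation"]); P=(p["position"]+r*d.ravel()[:,None])
# height map x .5-.95, y -.4..0.15
for x0 in np.arange(.5,.95,.03):
    print("%.2f"%x0,[ "%.2f"%P[k,2].max() if (k:=(P[:,0]>x0)&(P[:,0]<x0+.03)&(P[:,1]>y0)&(P[:,1]<y0+.04)&(d.ravel()>0)).any() else "--" for y0 in np.arange(-.4,.16,.04)])
s=sense();print(s["position"],s["tcp_rot"],s["finger_gap"],s["wrist_force"]);print(camera_params("wrist"))
E
```

```text
top [369, 131] [ 0.604 -0.134  0.259] 0.76633245
top [400, 130] [ 0.607 -0.199  0.251] 0.7757566
top [330, 136] [ 0.597 -0.056  0.246] 0.7778357
top [305, 85] [ 0.75  -0.004  0.122] 0.9094408
top [305, 105] [ 0.714 -0.003  0.079] 0.9500793
top [395, 85] [ 0.749 -0.221  0.117] 0.9171078
top [395, 105] [ 0.713 -0.229  0.073] 0.95922685
top [395, 60] [ 0.781 -0.208  0.189] 0.8475558
top [250, 131] [0.638 0.125 0.134] 0.8892654
top [475, 40] [ 0.812 -0.379  0.225] 0.81522524
top [340, 190] [ 0.504 -0.088  0.031] 0.9879555
top [310, 180] [ 0.525 -0.012  0.09 ] 0.9289205
top [430, 150] [ 0.595 -0.309  0.089] 0.9386955
top [472, 165] [ 0.556 -0.414  0.086] 0.9406949
top [232, 200] [0.482 0.185 0.056] 0.95789754
top [228, 225] [0.42  0.196 0.055] 0.95561427
top [205, 150] [0.612 0.256 0.047] 0.97239715
top [350, 120] [ 0.693 -0.12   0.009] 1.0208927
top [300, 22] [0.887 0.004 0.162] 0.87608147
top [310, 60] [ 0.798 -0.018  0.155] 0.87931657
scene [262, 118] [ 0.6   -0.022  0.251] 0.91119444
scene [318, 97] [ 0.604 -0.23   0.24 ] 1.0686042
scene [325, 155] [ 0.578 -0.229  0.095] 1.1278696
sce
[... 1874 characters left out ...]
22', '0.16', '0.01', '0.22', '0.22', '0.22', '0.22', '0.02', '0.22', '0.22']
0.92 ['0.20', '0.01', '0.16', '0.17', '0.16', '0.17', '0.16', '0.02', '0.16', '0.17', '0.17', '0.16', '0.02', '0.16', '0.16']
[ 0.298 -0.605  0.255] [[-0.001  0.897  0.441]
 [ 0.002  0.441 -0.897]
 [-1.    -0.    -0.002]] 0.08533776016022894 [-0.097 -0.837  0.475]
{'K': array([[276.434,   0.   , 319.156],
       [  0.   , 276.434, 200.879],
       [  0.   ,   0.   ,   1.   ]]), 'dist': array([-0.047,  0.   ,  0.   ,  0.   ,  0.   ]), 'tool_from_camera': array([[ 0.002, -0.269,  0.963, -0.117],
       [ 0.   , -0.963, -0.269,  0.067],
       [ 1.   ,  0.001, -0.001,  0.001],
       [ 0.   ,  0.   ,  0.   ,  1.   ]])}
```

```bash
python3 - <<'E'
import cv2
im=cv2.imread("pics/scene0.png")
cv2.imwrite("pics/c3.png",cv2.resize(im[85:250,235:405],None,fx=4.5,fy=3.6*1.0,interpolation=cv2.INTER_CUBIC))
E
```

```text
(no output)
```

View pics/c3.png

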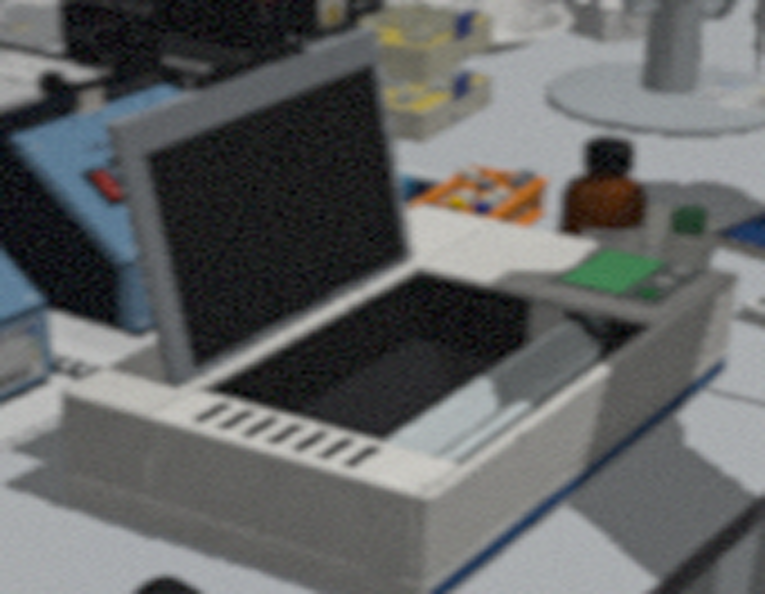

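```bash
cat >> h.py <<'E'
def Rd(a): # tool down, jaw axis at world angle a
    x=np.array([0,0,-1.]);z=np.array([np.cos(a),np.sin(a),0]);return np.c_[x,np.cross(z,x),z]
def wcam(p,st):
    T=p["tool_from_camera"];R=np.array(st["tcp_rot"]);return np.array(st["position"])+R@T[:3,3],R@T[:3,:3]
POL=np.array([.5158,-.1544,.0357]); BL=np.array([.4346,.1943]); BA=np.radians(76.2)
E
python3 - <<'E'
from rig import *
from h import *
np.set_printoptions(precision=3,suppress=True)
for k in (0,np.pi,-np.pi):
  for nm,xy,z,a in (("pol",tf(POL,[-.045,.01])[0],.35,POL[2]),("polp",tf(POL,[-.045,.01])[0],.08,POL[2]),("push",tf(POL,[-.045,.08])[0],.08,POL[2]),("rack",BL,.064,BA),("rackup",BL,.25,BA),("lid",tf(POL,[.14,.03])[0],.26,POL[2])):
    q=inverse_kinematics([*xy,z],Rd(a+k)); print(nm,k,q)
E
```

```text
pol 0 [ 0.692  0.128 -0.525  1.8    0.068  1.232  0.184]
polp 0 [ 0.581  0.458 -0.453  2.096  0.325  0.653 -0.056]
push 0 [ 0.471  0.441 -0.488  2.136  0.342  0.639 -0.219]
rack 0 [ 0.269  0.661 -1.012  2.121  0.803  0.809  0.077]
rackup 0 [ 0.442  0.342 -1.144  1.953  0.355  1.07   0.474]
lid 0 [ 0.468  0.501 -0.513  1.532  0.258  1.177 -0.056]
pol 3.141592653589793 None
polp 3.141592653589793 [-0.584  0.7    1.109  2.158 -0.879  0.846 -2.021]
push 3.141592653589793 [-0.739  0.671  1.11   2.199 -0.869  0.818 -2.16 ]
rack 3.141592653589793 [-0.779  0.442  0.334  2.178 -0.268  0.559 -2.058]
rackup 3.141592653589793 [ 0.272  0.259 -0.905  1.959  0.237  1.033 -2.552]
lid 3.141592653589793 [-0.566  0.674  1.112  1.597 -0.625  1.27  -2.454]
pol -3.141592653589793 None
polp -3.141592653589793 [-0.584  0.7    1.109  2.158 -0.879  0.846 -2.021]
push -3.141592653589793 [-0.739  0.671  1.11   2.199 -0.869  0.818 -2.16 ]
rack -3.141592653589793 [-0.779  0.442  0.334  2.178 -0.268  0.559 -2.058]
rackup -3.141592653589793 [ 0.272  0.259 -0.905  1.959  0.237  1.033 -2.552]
lid -3.141592653589793 [-0.566  0.674  1.112  1.597 -0.625  1.27  -2.454]
```

k=0 works everywhere. Next I'll take a wrist picture above the polarimeter.

```bash
python3 - <<'E'
from rig import *
from h import *
np.set_printoptions(precision=4,suppress=True)
movep([*tf(POL,[-.055,.02])[0],.34],Rd(POL[2]))
s=sense(); im,d=camera("wrist"); s2=sense()
cv2.imwrite("pics/w1.png",im[:,:,::-1]); np.save("pics/w1d.npy",d)
import pickle; pickle.dump((s["position"],s["tcp_rot"]),open("pics/w1.pkl","wb"))
print(s["time_s"],s["position"],s2["position"],s["joint_pos"])
E
```

```text
1.925 [ 0.46   -0.138   0.3396] [ 0.46   -0.1379  0.3396] [ 0.6971  0.1135 -0.5351  1.839   0.0618  1.206   0.1753]
```

View pics/w1.png

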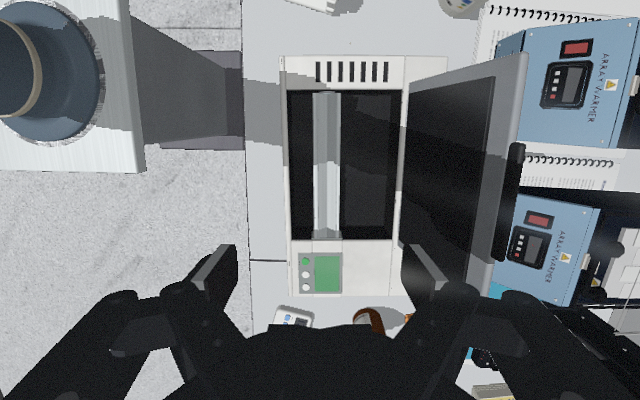

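```bash
python3 - <<'E'
import cv2
im=cv2.imread("pics/w1.png")
cv2.imwrite("pics/c4.png",cv2.resize(im[50:200,270:420],None,fx=4,fy=4,interpolation=cv2.INTER_CUBIC))
cv2.imwrite("pics/c5.png",cv2.resize(im[180:300,270:420],None,fx=5,fy=5,interpolation=cv2.INTER_CUBIC))
E
```

```text
(no output)
```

View pics/c4.png

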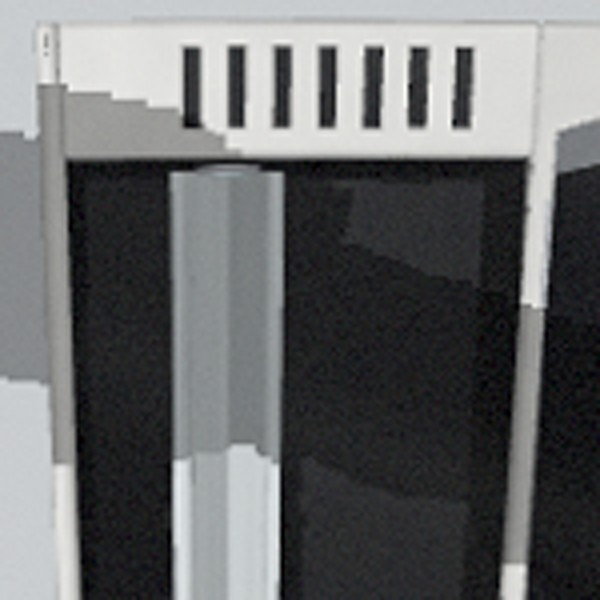

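View pics/c5.png

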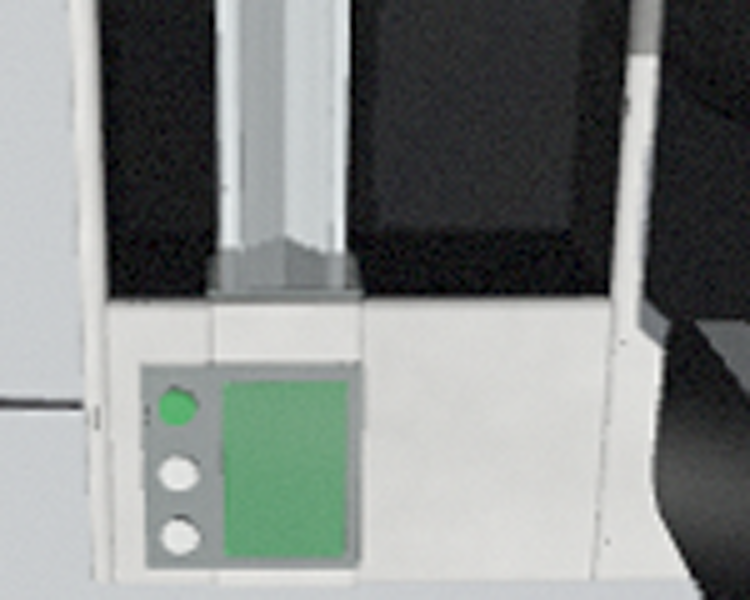

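```bash
python3 - <<'E'
from rig import *
from h import *
import pickle
np.set_printoptions(precision=4,suppress=True)
p=camera_params("wrist");pos,R=pickle.load(open("pics/w1.pkl","rb")); pos,R=wcam(p,{"position":pos,"tcp_rot":R})
cp=lambda u,s,o:(np.array(u)+.5)/s-.5+np.array(o)
uv=np.r_[cp([[65,160],[528,160]],4,[270,50]),cp([[106,298],[609,297],[212,298],[361,298]],5,[270,180])]
m=np.array([[-.097,.13],[.05,.13],[-.097,-.075],[.05,-.075],[-.0655,-.075],[-.0245,-.075]])
w=onz(p,uv,.089,pos,R);s,r=fit2(m,w[:,:2]);print("wrist",s);print(r)
g=np.r_[cp([[173,350],[282,350]],4,[270,50]),cp([[218,100],[350,100]],5,[270,180])]
w=onz(p,g,.051,pos,R)
c,sn=np.cos(s[2]),np.sin(s[2]);d=w[:,:2]-s[:2];print("groove edges in pol",np.c_[d[:,0]*c+d[:,1]*sn,-d[:,0]*sn+d[:,1]*c])
d=np.load("pics/w1d.npy")
for q in ([330,70],[330,120],[350,265],[300,60],[495,150],[370,150]):
    rr=ray(p,[q],None,R)[0];print(q,pos+rr*np.median(d[q[1]-1:q[1]+2,q[0]-1:q[0]+2]))
for q in ([408,85],[408,100]): pass
E
```

```text
wrist [ 0.5152 -0.1545  0.0374]
[[-0.0007  0.0019]
 [ 0.001   0.0021]
 [-0.0006 -0.0012]
 [ 0.0013 -0.0007]
 [ 0.0004 -0.0011]
 [-0.0015 -0.001 ]]
groove edges in pol [[-0.064   0.0678]
 [-0.0248  0.0677]
 [-0.0644 -0.0252]
 [-0.0242 -0.0254]]
[330, 70] [ 0.4683 -0.0054  0.0888]
[330, 120] [ 0.4726 -0.0644  0.042 ]
[350, 265] [ 0.5095 -0.2706  0.0884]
[300, 60] [0.4311 0.0049 0.0889]
[495, 150] [ 0.5961 -0.0849  0.2412]
[370, 150] [ 0.5358 -0.1062  0.0315]
```

```bash
sed -i 's/^POL=.*/POL=np.array([.5154,-.1545,.0374]); BL=np.array([.4346,.1943]); BA=np.radians(76.2)/' h.py; python3 - <<'E'
from rig import *
from h import *
import pickle
np.set_printoptions(precision=4,suppress=True)
movep([*BL,.22],Rd(BA)); command_gripper(.05,40)
s=sense(); im,d=camera("wrist"); 
cv2.imwrite("pics/w2.png",im[:,:,::-1])
pickle.dump((s["position"],s["tcp_rot"]),open("pics/w2.pkl","wb"))
print(s["time_s"],s["position"],s["joint_pos"],s["finger_gap"])
# project expected tube ends
p=camera_params("wrist");pos,R=wcam(p,s)
u=np.array([np.cos(BA-np.pi/2),np.sin(BA-np.pi/2)])
P=np.array([[*(BL+t*u),.045] for t in (-.068,0,.068)])
pr,_=cv2.projectPoints((P-pos)@R,np.zeros(3),np.zeros(3),p["K"],p["dist"]);print(pr.reshape(-1,2))
E
```

```text
3.7417 [0.4347 0.1941 0.2201] [ 0.3271  0.3342 -0.9997  1.9922  0.3365  0.9905  0.4936] 0.05001817207683176
[[320.1136 124.2318]
 [320.0649 188.9587]
 [320.0179 246.4197]]
```

View pics/w2.png

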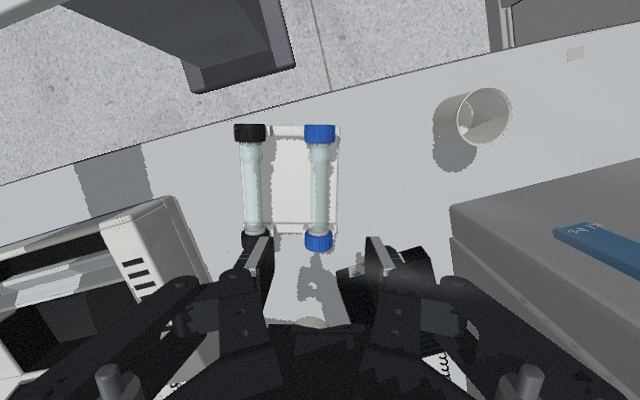

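The wrist view agrees: blue caps are at (320,133) and (319,240), where predicted. Now I'll grasp.

```bash
python3 - <<'E'
from rig import *
from h import *
np.set_printoptions(precision=4,suppress=True)
print(move_l([*BL,.0635],feed=.12,until_force=12))
s=sense();print(s["time_s"],s["position"],s["wrist_force"])
command_gripper(.012,40)
s=sense();print(s["time_s"],s["position"],s["wrist_force"],s["finger_gap"])
im,d=camera("wrist");cv2.imwrite("pics/w3.png",im[:,:,::-1])
p=camera_params("wrist");T=p["tool_from_camera"]
v,u=np.mgrid[0:400,0:640];n=ray(p,np.c_[u.ravel(),v.ravel()],None,np.eye(3))*d.ravel()[:,None]
t=n@T[:3,:3].T+T[:3,3];k=(d.ravel()>0)&(abs(t[:,1])<.011)&(abs(t[:,2])<.03)&(abs(t[:,2])>.0095)
t=t[k];
for z0 in np.arange(-.03,.03,.005):
    q=t[(t[:,2]>z0)&(t[:,2]<=z0+.005)]
    if len(q): print("%.3f"%z0,np.sort(q[:,0])[[0,len(q)//2,-1]],len(q))
move_l([*BL,.25],feed=.2); s=sense();print(s["time_s"],s["position"],s["wrist_force"],s["finger_gap"])
im,d=camera("wrist");cv2.imwrite("pics/w4.png",im[:,:,::-1])
E
```

```text
False
5.25 [0.435  0.1946 0.0641] [-0.4047  0.0248 -0.1925]
5.6417 [0.4347 0.1936 0.064 ] [-0.8851 -2.0259  5.1908] 0.01617262302390861
-0.030 [-0.0727 -0.0289  0.0581] 937
-0.025 [-0.0722  0.0548  0.058 ] 407
-0.020 [-0.0048  0.0553  0.0582] 296
-0.015 [-0.0449 -0.013   0.058 ] 416
-0.010 [-0.0554 -0.0122 -0.0068] 64
0.005 [-0.0134 -0.0117 -0.0111] 7
0.010 [-0.013   0.056   0.0577] 151
0.015 [-0.0055  0.0147  0.0575] 377
0.020 [-0.0728 -0.025   0.0653] 567
0.025 [-0.0729 -0.0302  0.0656] 1117
6.775 [0.4339 0.1937 0.2488] [ 0.1552 -0.7208 -1.8639] 0.016163644016978316
```

View pics/w4.png

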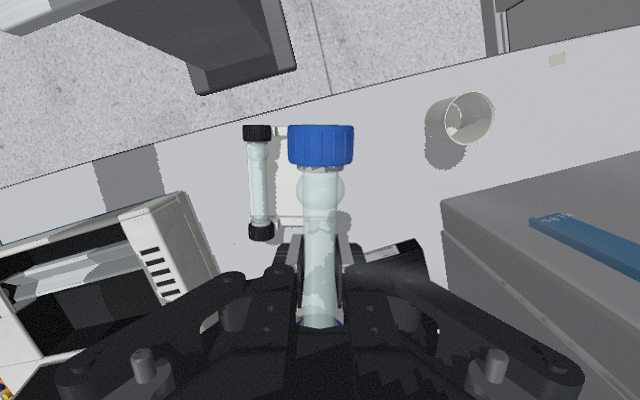

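View pics/w3.png

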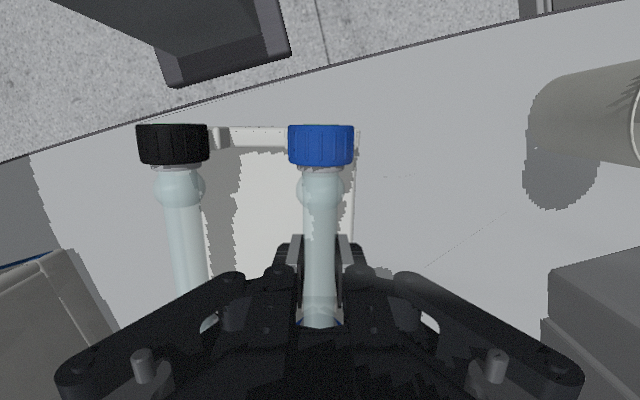

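```bash
python3 - <<'E'
from rig import *
from h import *
np.set_printoptions(precision=4,suppress=True)
p=camera_params("wrist");T=np.linalg.inv(p["tool_from_camera"])
for off in (-.004,0,.004):
    P=np.array([[.019-.016,off+.068,0],[.019,off+.068,-.016],[.019,off+.068,.016]])
    C=P@T[:3,:3].T+T[:3,3];pr,_=cv2.projectPoints(C,np.zeros(3),np.zeros(3),p["K"],p["dist"]);print(off,pr.reshape(-1,2).ravel())
xy=tf(POL,[-.045,.010])[0]
movep([*xy,.22],Rd(POL[2])); s=sense();print(s["time_s"],s["position"],s["finger_gap"])
move_l([*xy,.12],feed=.12); s=sense();print(s["time_s"],s["position"],s["finger_gap"],s["wrist_force"])
im,d=camera("wrist");cv2.imwrite("pics/w5.png",im[:,:,::-1])
im,d=camera("scene");cv2.imwrite("pics/s5.png",cv2.resize(im[85:250,235:405,::-1],None,fx=4.5,fy=3.6,interpolation=cv2.INTER_CUBIC))
E
```

```text
-0.004 [321.7864 134.9773 288.1868 133.7077 354.6263 133.7461]
0 [321.8128 125.2902 287.9609 125.1495 354.8929 125.1939]
0.004 [321.8393 115.449  287.7345 116.4715 355.16   116.5219]
8.1167 [ 0.4705 -0.1443  0.2202] 0.016149205108992225
9.1 [ 0.4707 -0.1461  0.1206] 0.016635709363983828 [-0.4239 -0.079  -1.5457]
```

View pics/w5.png

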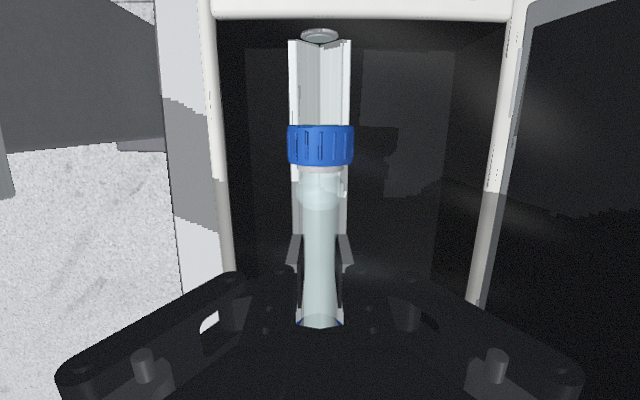

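View pics/s5.png

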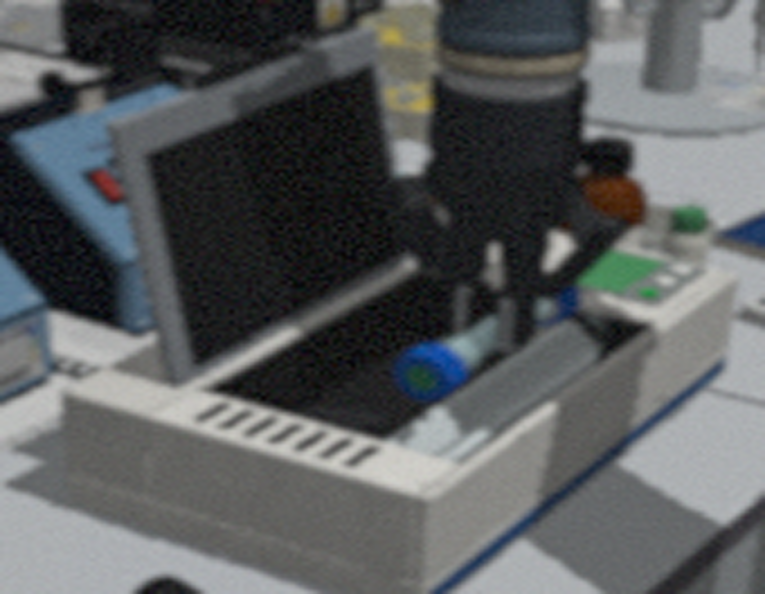

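The tube sits in the gripper with no offset, centred over the groove: its cap is at col 320 and the groove edges at 289 and 352. Lowering.

```bash
python3 - <<'E'
from rig import *
from h import *
np.set_printoptions(precision=4,suppress=True)
xy=tf(POL,[-.045,.010])[0]
move_l([*xy,.088],feed=.06)
print(move_l([*xy,.0785],feed=.012,until_force=4)); s=sense();print(s["time_s"],s["position"],s["finger_gap"],s["wrist_force"])
E
```

```text
True
10.5583 [ 0.4707 -0.1463  0.0797] 0.01631920696026442 [ 0.3279 -0.8635  2.9229]
```

```bash
python3 - <<'E'
from rig import *
from h import *
np.set_printoptions(precision=4,suppress=True)
command_gripper(.036); sleep(.3)
xy=tf(POL,[-.045,.010])[0]
s=sense();print(s["time_s"],s["position"],s["finger_gap"],s["wrist_force"])
move_l([*xy,.15],feed=.12)
s=sense();im,d=camera("wrist");cv2.imwrite("pics/w6.png",im[:,:,::-1]);print(s["time_s"],s["wrist_force"])
p=camera_params("wrist");pos,R=wcam(p,s)
P=np.array([[*tf(POL,[-.045+dx,y])[0],.0605+dz] for y in (.078,-.058) for dx,dz in((0,0),(-.016,0),(.016,0),(0,.016))])
pr,_=cv2.projectPoints((P-pos)@R,np.zeros(3),np.zeros(3),p["K"],p["dist"]);print(pr.reshape(-1,2))
E
```

```text
11.1833 [ 0.4697 -0.1462  0.0792] 0.03619088030573827 [ 0.4803 -0.1741  0.0264]
11.925 [-0.0286 -0.169  -0.622 ]
[[320.9275 122.9173]
 [298.7672 122.9283]
 [343.0883 122.9535]
 [321.048  122.7897]
 [320.5897 288.3683]
 [301.8736 288.3333]
 [339.3065 288.3655]
 [320.6646 299.7333]]
```

View pics/w6.png

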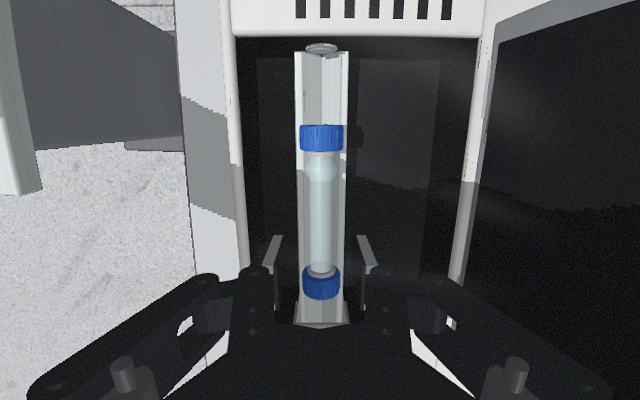

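```bash
python3 - <<'E'
from rig import *
from h import *
np.set_printoptions(precision=4,suppress=True)
W=lambda y:tf(POL,[-.045,y])[0]
def inpol(s): 
    d=np.array(s["position"])[:2]-POL[:2];c,n=np.cos(POL[2]),np.sin(POL[2]);return np.array([d[0]*c+d[1]*n,-d[0]*n+d[1]*c,s["position"][2]])
command_gripper(0.0,20)
move_l([*W(.103),.15],feed=.2)
print(move_l([*W(.103),.085],feed=.1,until_force=8))
s=sense();print(s["time_s"],inpol(s),s["wrist_force"],s["finger_gap"])
for y,f,F in ((.080,.03,5),(.042,.03,6),(.029,.012,4)):
    r=move_l([*W(y),.085],feed=f,until_force=F); s=sense();print(r,s["time_s"],inpol(s),s["wrist_force"])
    if r: break
im,d=camera("wrist");cv2.imwrite("pics/w7.png",im[:,:,::-1])
E
```

```text
False
13.825 [-0.0446  0.103   0.0853] [ 0.4073 -0.2593  1.0931] 9.554490759301609e-05
False 14.7417 [-0.0449  0.08    0.085 ] [0.7158 1.1017 0.491 ]
False 16.1583 [-0.045   0.0419  0.085 ] [1.0175 1.6417 0.7417]
True 17.0083 [-0.0453  0.0317  0.0847] [ 0.0144 -0.6334  0.7833]
```

View pics/w7.png

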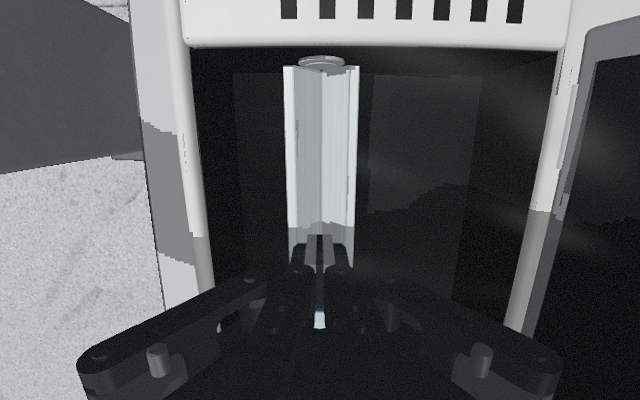

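```bash
python3 - <<'E'
from rig import *
from h import *
np.set_printoptions(precision=4,suppress=True)
W=lambda y:tf(POL,[-.045,y])[0]
def inpol(s): 
    d=np.array(s["position"])[:2]-POL[:2];c,n=np.cos(POL[2]),np.sin(POL[2]);return np.array([d[0]*c+d[1]*n,-d[0]*n+d[1]*c,s["position"][2]])
r=move_l([*W(.026),.085],feed=.008,until_force=6); s=sense();print(r,s["time_s"],inpol(s),s["wrist_force"])
sleep(.2); s=sense();print(inpol(s),s["wrist_force"])
move_l([*W(.05),.085],feed=.05)
move_l([*W(.05),.16],feed=.2)
s=sense();im,d=camera("wrist");cv2.imwrite("pics/w8.png",im[:,:,::-1]);print(s["time_s"])
p=camera_params("wrist");pos,R=wcam(p,s)
P=np.array([[*tf(POL,[-.045+dx,y])[0],.0605+dz] for y in (.021,) for dx,dz in((0,0),(-.016,0),(.016,0),(0,.016))])
pr,_=cv2.projectPoints((P-pos)@R,np.zeros(3),np.zeros(3),p["K"],p["dist"]);print(pr.reshape(-1,2))
im,d=camera("scene");cv2.imwrite("pics/s8.png",cv2.resize(im[85:250,235:405,::-1],None,fx=4.5,fy=3.6,interpolation=cv2.INTER_CUBIC))
E
```

```text
True 17.5583 [-0.0455  0.0315  0.0844] [ 0.3967  0.5189 -0.8955]
[-0.0458  0.0317  0.0841] [-0.1508  0.4897 -0.4114]
18.7917
[[320.3835 241.5763]
 [301.5495 241.5406]
 [339.2183 241.5944]
 [320.4434 249.7116]]
```

View pics/w8.png

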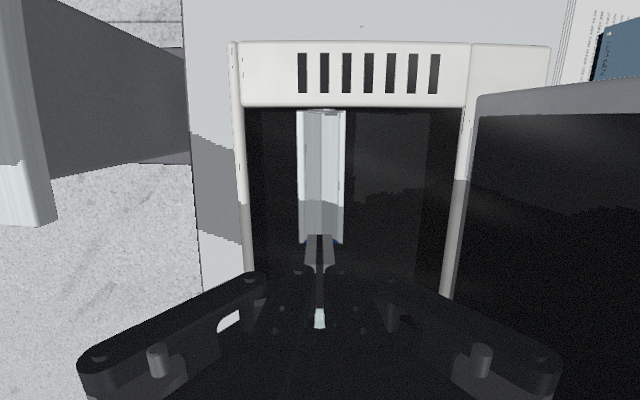

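View pics/s8.png

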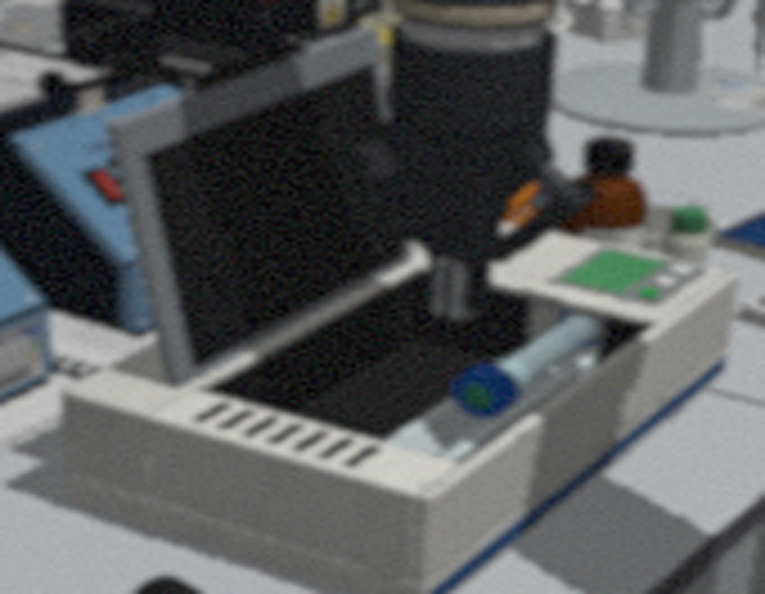

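Both contacts came at y ≈ 0.0316, and 0.032 was expected for fully home. The rear cap also shows at row ~241 where predicted. Next is the lid. I'll turn the jaws 90° and push beside the lip at pol y +0.09.

```bash
cat >> h.py <<'E'
LY=.09
def inpol(s): 
    d=np.array(s["position"])[:2]-POL[:2];c,n=np.cos(POL[2]),np.sin(POL[2]);return np.array([d[0]*c+d[1]*n,-d[0]*n+d[1]*c,s["position"][2]])
def L(x,tipz): return [*tf(POL,[x,LY])[0],tipz+.025]
def arc(th,r,pen=0.002):
    x=.055-r*np.cos(th)+(.008-pen)*np.sin(th); z=.089+r*np.sin(th)+(.008-pen)*np.cos(th); return L(x+.011,z)
E
python3 - <<'E'
from rig import *
from h import *
np.set_printoptions(precision=3,suppress=True)
R=Rd(POL[2]+np.pi/2)
s=sense()
move_l([*tf(POL,[-.045,.05])[0],.36],feed=.25)
s=sense();im,d=camera("wrist");cv2.imwrite("pics/w9.png",im[:,:,::-1])
for P in (L(.155,.345),L(.155,.232),arc(1.45,.14),arc(.8,.135),arc(.1,.125)): print(P,inverse_kinematics(P,R))
movep(L(.155,.345),R)
s=sense();print(s["time_s"],inpol(s),s["joint_pos"])
im,d=camera("scene");cv2.imwrite("pics/s9.png",im[:,:,::-1])
im,d=camera("wrist");cv2.imwrite("pics/w10.png",im[:,:,::-1])
E
```

```text
[np.float64(0.666926393384812), np.float64(-0.05876728820412945), 0.37] [ 0.686  0.618 -1.122  1.348  0.55   1.506  1.217]
[np.float64(0.666926393384812), np.float64(-0.05876728820412945), 0.257] [ 0.69   0.698 -1.089  1.506  0.629  1.321  1.148]
[np.float64(0.567082153404869), np.float64(-0.0625032048254105), np.float64(0.2537028353614666)] [ 0.823  0.519 -1.087  1.748  0.495  1.181  1.202]
[np.float64(0.48830012465951333), np.float64(-0.0654510272607071), np.float64(0.21502331252751858)] [ 0.914  0.411 -1.08   1.961  0.426  1.02   1.246]
[np.float64(0.45429866752243675), np.float64(-0.06672327500270701), np.float64(0.13244920207252167)] [ 0.865  0.471 -1.004  2.113  0.541  0.838  1.141]
20.9583 [0.155 0.09  0.369] [ 0.686  0.618 -1.121  1.349  0.55   1.506  1.216]
```

View pics/w9.png

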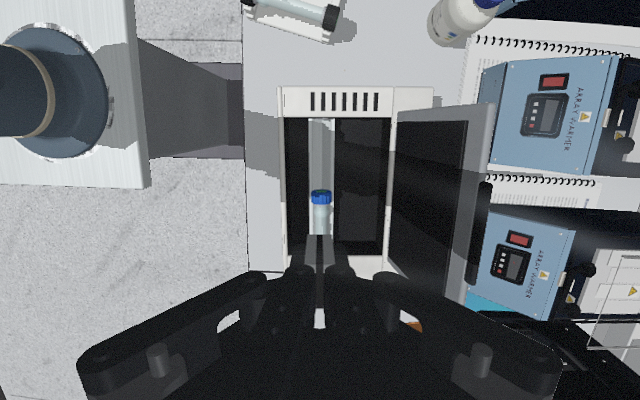

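View pics/s9.png

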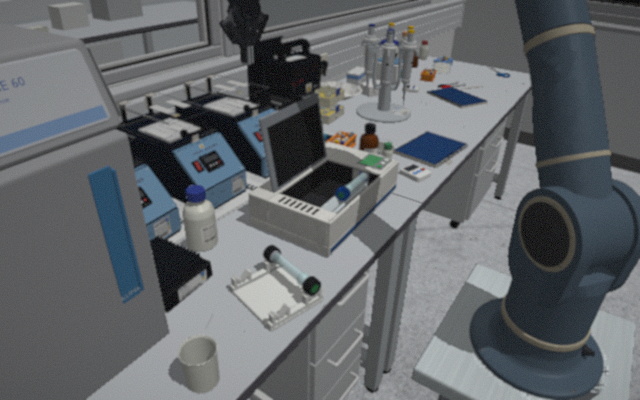

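View pics/w10.png

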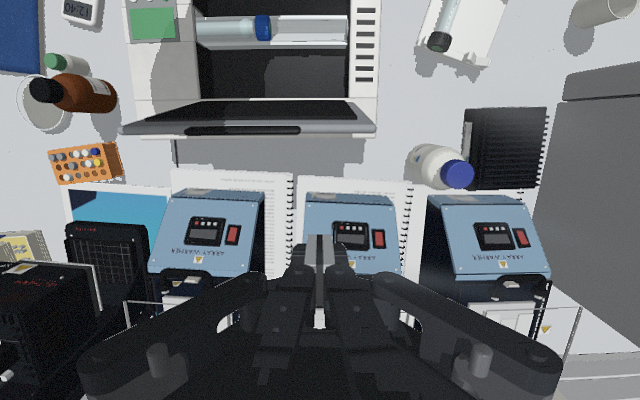

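```bash
python3 - <<'E'
from rig import *
from h import *
np.set_printoptions(precision=3,suppress=True)
p=camera_params("wrist");pos,Rc=wcam(p,{"position":[*tf(POL,[-.045,.05])[0],.36],"tcp_rot":Rd(POL[2])})
for y in (.019,.021,.023):
    pr,_=cv2.projectPoints((np.array([[*tf(POL,[-.045,y])[0],.0765],[*tf(POL,[-.045,y])[0],.0605]])-pos)@Rc,np.zeros(3),np.zeros(3),p["K"],p["dist"]);print(y,pr.ravel())
print(move_l(L(.155,.232),feed=.15,until_force=10))
s=sense();print(s["time_s"],inpol(s),s["wrist_force"])
x=.155
t=arc(1.45,.14)
for f in (.5,1.):
    q=np.array(L(.155,.232))*(1-f)+np.array(t)*f
    r=move_l(q,feed=.07,until_force=25); s=sense();print(r,s["time_s"],inpol(s),s["wrist_force"])
    if r: break
im,d=camera("scene");cv2.imwrite("pics/s10.png",im[85:285,200:520,::-1])
im,d=camera("wrist");cv2.imwrite("pics/w11.png",im[:,:,::-1])
E
python3 -c "
import cv2;im=cv2.imread('pics/w9.png');cv2.imwrite('pics/c9.png',cv2.resize(im[170:250,280:360],None,fx=6,fy=6,interpolation=cv2.INTER_CUBIC))"
```

```text
0.019 [319.44  192.863 319.41  190.366]
0.021 [319.44  191.562 319.411 189.109]
0.023 [319.441 190.258 319.412 187.849]
False
21.9583 [0.156 0.09  0.258] [0.506 0.418 0.266]
False 22.825 [0.105 0.09  0.255] [-1.092  0.55  -0.379]
False 23.6917 [0.054 0.089 0.253] [ 0.058 -0.811  0.36 ]
```

View pics/s10.png

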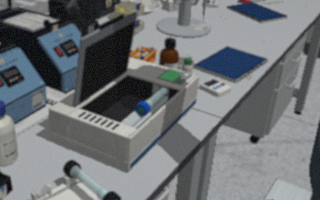

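View pics/w11.png

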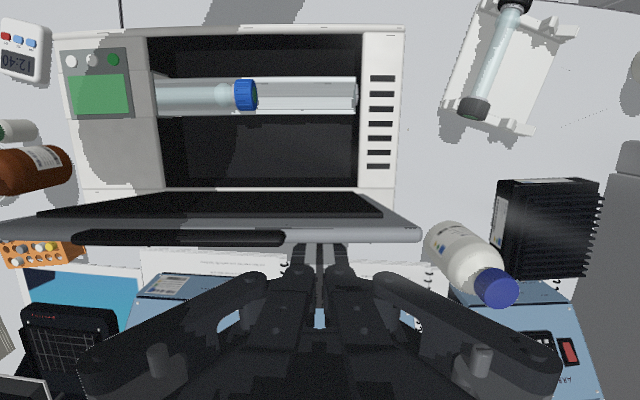

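View pics/c9.png

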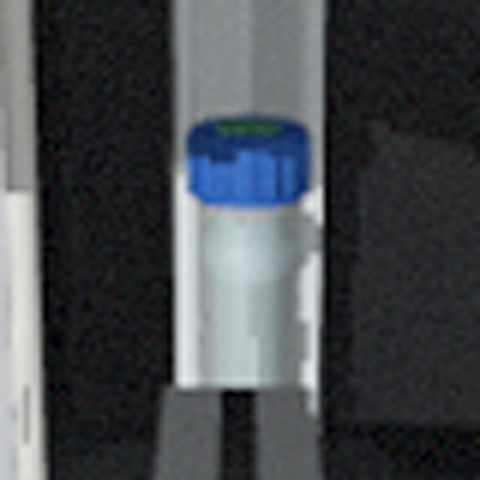

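```bash
python3 - <<'E'
from rig import *
from h import *
np.set_printoptions(precision=3,suppress=True)
p=camera_params("wrist");pos,Rc=wcam(p,{"position":[*tf(POL,[-.045,.05])[0],.36],"tcp_rot":Rd(POL[2])})
P=np.array([[*tf(POL,[-.045,y])[0],z] for y,z in ((.13,.089),(-.075,.089),(.17,.089))])
print(cv2.projectPoints((P-pos)@Rc,np.zeros(3),np.zeros(3),p["K"],p["dist"])[0].reshape(-1,2))
for th in (1.3,1.15,1.0,.85):
    r=move_l(arc(th,.138),feed=.07,until_force=25); s=sense();print(th,r,s["time_s"],inpol(s),s["wrist_force"])
    if r: break
im,d=camera("scene");cv2.imwrite("pics/s11.png",cv2.resize(im[85:250,235:405,::-1],None,fx=4.5,fy=3.6))
im,d=camera("wrist");cv2.imwrite("pics/w12.png",im[:,:,::-1])
E
python3 -c "
import cv2;im=cv2.imread('pics/w9.png');cv2.imwrite('pics/c9b.png',cv2.resize(im[80:280,270:400],None,fx=3,fy=3,interpolation=cv2.INTER_CUBIC))"
```

```text
[[319.524 115.238]
 [319.418 253.885]
 [319.547  83.726]]
1.3 False 24.2417 [0.034 0.09  0.248] [-0.45  -0.105  0.116]
1.15 False 24.6833 [0.014 0.09  0.242] [-0.357  0.223 -0.631]
1.0 False 25.125 [-0.004  0.09   0.233] [ 0.397 -0.307  0.527]
0.85 False 25.5667 [-0.021  0.09   0.221] [ 1.125  1.259 -0.386]
```

View pics/s11.png

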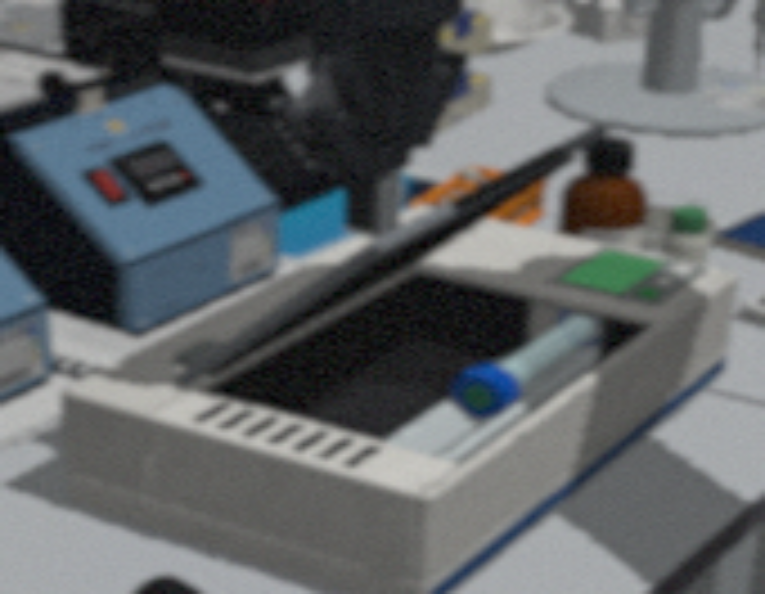

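View pics/w12.png

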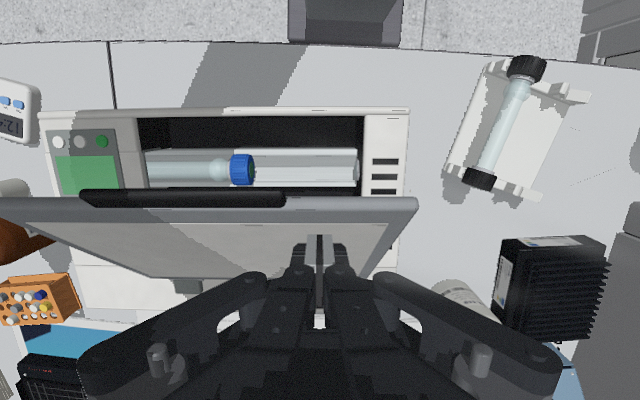

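View pics/c9b.png

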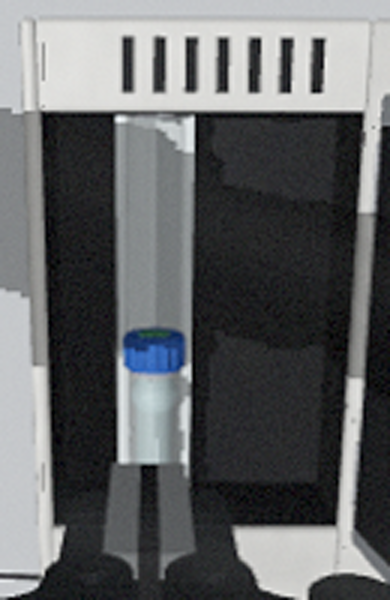

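Shifted by the landmark error of about 1.5 rows, the tube position agrees with home. The lid is following the finger, at about 0.85 rad now. Continuing down.

```bash
python3 - <<'E'
from rig import *
from h import *
np.set_printoptions(precision=3,suppress=True)
for th,r0 in ((.7,.137),(.55,.135),(.4,.132),(.28,.13),(.18,.13),(.1,.13)):
    r=move_l(arc(th,r0),feed=.06,until_force=25); s=sense();print(th,r,s["time_s"],inpol(s),s["wrist_force"])
    if r: break
x=inpol(s)[0]
r=move_l(L(x,.090),feed=.015,until_force=15); s=sense();print(r,s["time_s"],inpol(s),s["wrist_force"])
im,d=camera("scene");cv2.imwrite("pics/s12.png",cv2.resize(im[85:250,235:405,::-1],None,fx=4.5,fy=3.6))
E
```

```text
0.7 False 26.1583 [-0.036  0.09   0.206] [0.305 0.003 1.087]
0.55 False 26.65 [-0.046  0.09   0.189] [ 0.224 -0.608  0.504]
0.4 False 27.1333 [-0.054  0.09   0.171] [0.594 0.42  0.481]
0.28 False 27.55 [-0.058  0.09   0.155] [-0.371 -0.495  0.558]
0.18 False 27.9167 [-0.061  0.09   0.143] [ 0.316 -0.513  0.091]
0.1 False 28.2417 [-0.063  0.09   0.133] [0.065 0.413 0.118]
True 29.0083 [-0.063  0.09   0.123] [-3.531 -0.624  8.745]
```

View pics/s12.png

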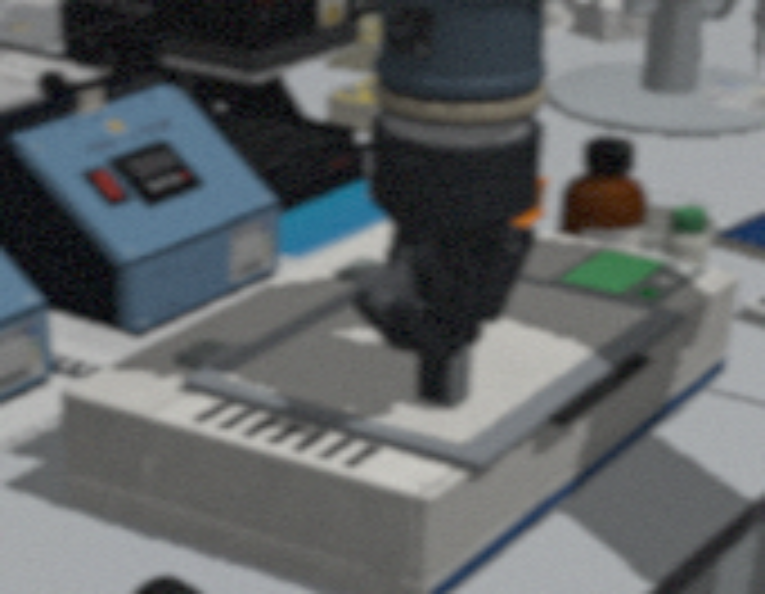

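```bash
python3 - <<'E'
from rig import *
from h import *
np.set_printoptions(precision=4,suppress=True)
x=-.063
r=move_l(L(x,.090),feed=.012,until_force=15); s=sense();print(r,s["time_s"],inpol(s),s["wrist_force"])
move_l(L(x,.22),feed=.15)
movep([*tf(POL,[-.0,.25])[0],.36],Rd(POL[2]+np.pi/2))
s=sense();print(s["time_s"],inpol(s),s["wrist_force"])
for n in("scene","top"):
    im,d=camera(n);cv2.imwrite(f"pics/{n}F.png",im[:,:,::-1])
    p=camera_params(n)
    v,u=np.mgrid[0:400,0:640];P=p["position"]+ray(p,np.c_[u.ravel(),v.ravel()],None,p["rotation"])*d.ravel()[:,None]
    D=P[:,:2]-POL[:2];c,sn=np.cos(POL[2]),np.sin(POL[2]);X=D[:,0]*c+D[:,1]*sn;Y=-D[:,0]*sn+D[:,1]*c
    k=(d.ravel()>0)&(abs(Y-.02)<.09)&(X>-.1)&(X<.04)&(abs(P[:,2]-.1)<.05)
    print(n,k.sum(),np.polyfit(X[k],P[k,2],1)); k2=(d.ravel()>0)&(abs(Y-.155)<.01)&(X>-.09)&(X<.04)&(abs(P[:,2]-.1)<.05); print("case z",np.median(P[k2,2]))
E
```

```text
True 29.325 [-0.0631  0.09    0.1225] [-1.6501 -0.3649  7.3259]
31.1333 [-0.0004  0.2484  0.3585] [-0.5704 -1.0664  0.2975]
scene 2348 [0.0007 0.0969]
case z 0.08818984768077218
top 4327 [0.0015 0.0982]
case z 0.08953877026563284
```

View pics/sceneF.png

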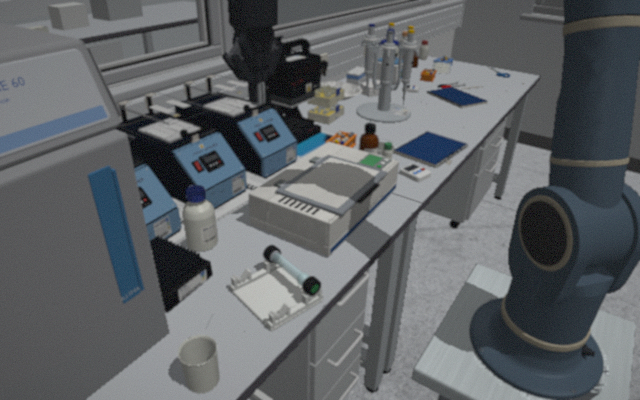

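View pics/topF.png

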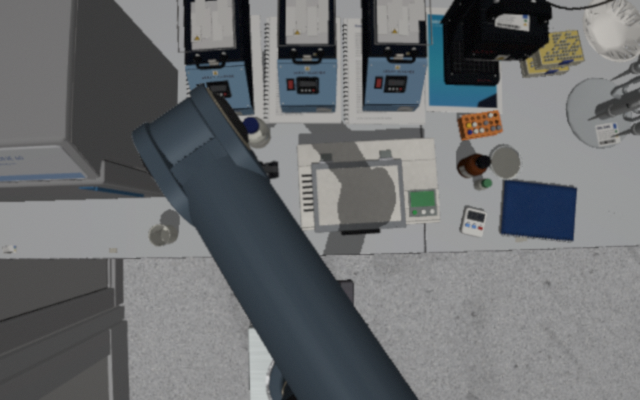

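The lid is shut: its fitted slope is under 0.002 rad and its face is 8.7 mm above the case. The arm is clear, and the black tube is still in the rack.

```bash
python3 -c "
from rig import *
finish_job()"
```

```text
the job is handed in; nothing more can be done
```

I gripped the blue-capped tube at mid-glass, laid it in the V-groove and slid it into the sleeve with closed fingers. I then swung the lid over, pressed it shut and handed the job in at about 31 s. The job call gives no verdict, so the result below rests on my own checks.

- **Tube against the stop:** two gentle pushes met a rigid stop, both with the fingertip at about y 31.6 mm on the instrument; 32 mm was expected when fully home. The wrist picture before shutting agreed once I corrected a view shift of about 1.5 rows. The lid now covers the tube, so I could not look again at the end.
- **Lid:** both cameras' depth fits give a slope under 0.002 rad, with the upper face about 8.7 mm above the case (8 mm thick lid).
- **Black-capped tube:** it is still in its place in the rack.
- **Arm:** it was clear of everything at hand-in, and no check failed.

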